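# Load the calibration target into the stage nest

### The arm

A 7-joint arm with a two-finger parallel gripper is mounted at the origin on the work surface. World frame = base frame: x ahead of the robot, y to its left, z up, the work surface at z = 0. Lengths are in m, angles in rad, forces in N, time in s.
With the tool pointing down it reaches from about 0.425 to 0.875 m from the base axis. Payload 4.7 kg.
Tool frame: the origin (TCP) lies where the fingers leave the gripper's body, on its centre line; the fingertips stand 70 mm ahead of it and the grasp point (between the pads) lies 51 mm ahead of it; z points along the fingers, y is the line along which they close (so a half turn about z gives the same grasp; the last joint's range is limited). The gripper opens to 87 mm and grips with 3 to 60 N. Pads are 19 mm wide; open, the fingers measure 117 mm over their backs; the gripper's body (75 mm by 190 mm) begins 51 mm behind the grasp point.
Start: joints at [-1.088, 0.321, -0.07, 1.45, 0.023, 1.371, -0.057], TCP at [0.294, 0.58, 0.292] pointing down, gripper open.
Joint ranges: [-2.86, 2.86], [-0.3, 2.09], [-1.38, 1.24], [0.06, 2.45], [-1.56, 4.7], [0.09, 2.05], [-2.69, 2.69]. Speed limits (rad/s): [2.57, 2.57, 3.14, 3.14, 3.14, 3.14, 3.14].

### API

Orientations are given as a rotation vector (axis times angle).
In Python, from bench import ctrl gives the robot as it stands.
- The arm moves only by the tool play_rows, never from a script. Its argument "increments" is a list that holds one entry, the list of rows, each a list of 7 numbers: the shift along the tool's x, y, z as a fraction of full scale, then the turn, a rotation vector about the tool's x, y, z as a fraction of full scale, then the gripper command: -1 is shut, 1 is fully open, values between are in proportion. A call has 1 to 8 rows; each row is the pose to reach, as a shift and turn from the pose commanded when the call began, along the tool's axes at that moment; what a row does not reach only later rows make up. Full scale, the value 1, is 0.1 m for a shift and 90 degrees for a turn. A row lasts 1/10 s, in which the tool goes at most 50 mm and 8.59 degrees, less where a joint would pass 70% of its speed; a pose out of reach is approached as far as the arm can. A call with a number of a shift or a turn outside -1 to 1 is refused whole. A call with a gripper value outside its range is refused whole. The fingers move at their own pace and stop on an object; "squeeze" is the grip in N (left out, the last holds). Time passes only in rows, so rows that repeat a pose let the fingers close. It gives the time, the measured TCP pose, the force, the opening and the grip force at its end, in the units of the state.
- ctrl.get_state(): the state, without advancing time (a new reading comes with each control period).
- ctrl.get_image(name): name is "scene" or "top" or "wrist"; returns the picture (400x640x3 uint8, red, green, blue); there is no depth.
- ctrl.get_calibration(name): a dict with "vertical_fov" (degrees; the focal length in pixels is half the picture's height over the tangent of half this angle, whatever the lens; pixels are square), "cx", "cy" (the principal point, pixels), "R" (3x3) and "t" (3): a world point X has camera coordinates R X + t; the wrist camera has in their place "T_tool_cam" (4x4, takes a point from camera to tool coordinates, whose origin is the TCP and whose axes are the flange's). Camera axes: x right, y down, z forward; pixel columns grow to the right and rows downward; lengths in m; the calibration is good to about 2 mm. A picture is of the moment at which its call begins: read the wrist's pose just before it. get_calibration takes no time and is no camera call.
- ctrl.close_job(): hands the job in; it is judged then, once.
The state is a dict: "time": time; "joint_positions": joint angles; "qd": joint speeds; "joint_torque": joint torques, N m; "position": TCP position; "tool_rot": TCP orientation; "ft_force": force on the tool from outside, world axes, zero at the start; "torque": the same for the moment, N m; "grip_width": opening from 0.0 (shut) to 1.0 (fully open); "grip_force": force on a finger pad.
Only numpy, scipy, OpenCV 4.12 (cv2) and the standard library are available. Lean on these libraries where they do the work, as an engineer would, in place of code of your own. Each camera call takes 0.05 s, during which the arm holds its last target. There are 200 camera calls.

### The job

Load the thin calibration target into the nest on the translation stage: it is too thin to pick up cleanly where it lies, so slide it flat over the front edge of the breadboard until its near bare end sticks out far enough to be pinched, and lift it off. Then slide it into the nest, between the side guides and under the sprung clips, until it lies flat and fully home against the end stop, and let go. Touch it only on its bare ends, never on the printed dots, press lightly so that the coating is not scratched on the breadboard, do not let it fall, do not push the carriage off its micrometer, and leave everything else where it is.

Things in the scene. Friction and masses are not known exactly. Their poses are not given: they have to be found in the camera images.
- target_mid (a point): centre (half-way up) of the calibration target: a flat rigid white-coated plate, 124 mm long (x), 60 mm wide (y), 2.5 mm thick, aluminium, about 50 g, lying on the breadboard. Dots are printed on the middle 52 mm of its length, full width; the 36 mm at each end are bare. Its x points roughly away from the robot, z up. Lying flat it is too thin to pinch cleanly
- target_near (a point): centre (half-way up) of the target's bare end nearer the robot, 44 mm from target_mid along the target's -x, 18 mm from the end of the plate
- target_far (a point): centre (half-way up) of the target's bare end farther from the robot, 44 mm from target_mid along the target's +x. A finger pressed here drags the target along (a touch of under 3 N may slip: fingertips grip the coating better than it grips the breadboard). The coating is scratched by more than 15 N
- dots: the printed middle of the target, 52 mm long (x), full width; origin at the centre of the target's underside, axes as the target's
- board: black optical breadboard, 450 mm (x) by 600 mm (y), fixed, its flat top 40 mm above its origin, which lies on the table under its middle. Its x points away from the robot: the front edge, facing the robot, is at x = -225 mm. The target starts up to 10 cm behind that edge, with nothing between
- board_front (a point): middle of the breadboard's straight front edge, on its top, 40 mm above the table; axes as the breadboard's (the edge runs along y, x points away from the robot). In front of the edge there is free air down to the table; the breadboard is 13 mm thick, with 27 mm free under its rim (its feet stand well back)
- nest (a point): foot of the end stop of the aluminium nest on the stage's carriage: on the nest's flat floor, against the stop, midway between its side guides; 102 mm above the table. x points level into the stop, roughly away from the robot; z up. The stop is 6 mm high. The guides are 8 mm high and 64 mm apart (2 mm play on each side of the target) from the stop to 60 mm in front of it
- nest_mouth (a point): middle of the front of the nest's floor, 84 mm in front of the stop (point nest), same height and axes. The front is open; from 60 to 79 mm in front of the stop the guides flare out to about 80 mm apart. A target lying home sticks out 40 mm in front of the floor, over free air; pressing down on that part levers its far end up
- clips (a point): midway between the feet of two sprung hold-down clips on the nest, 22 mm in front of the stop, 1.5 mm above the floor; axes as the nest's. Each clip is a 10 mm wide steel blade, 18 mm to a side of the middle, with an upturned tip 13 mm long: the target's far bare end slides under them and lifts them. Sliding it in under the clips takes a push of 4 to 11 N
- carriage (a joint): how far (m) the nest's carriage has been pushed off its micrometer, along the nest's x; 0 is its setting. A spring holds it at 0 with 16 N, then gives 1 mm for each further 1 N, and brings it back when let go
- stage: the translation stage, fixed on the breadboard left or right of the target, 110 by 90 mm at its foot; origin at the middle of its underside; x as the nest's
- driver_box: a black box with two white buttons on top, 100 x 85 x 52 mm, fixed on the breadboard on the other side of the target from the stage; origin at the middle of its underside
- fork: a small aluminium clamping fork, 58 x 26 x 9 mm, loose on the breadboard; origin at its underside; x along its length
- post_holder: a short black post holder, 25 mm across and 50 mm tall, standing loose on the breadboard; origin at its underside
- lens_ring: a small dark ring, 31 mm across and 12 mm tall, loose on the breadboard; origin at its underside
- mouse: a dark computer mouse on the table; origin at its underside; x along its length
- cup: a paper cup on the table, 80 mm across, 95 mm tall; origin at its underside
- ball_driver: a small screwdriver, 170 mm long, lying on the table; origin at its underside; x along its length
- screw_dish: a small steel dish on the table, 70 mm across; origin at its underside
There are look-alikes about, which are no part of the job. There is more than one size of the part that bears target_mid; the job needs the middle-sized.

How it is judged:
By the outcome, as a careful person would: the job done as asked, in the order asked, and still so for the second after the job is handed in, with the robot touching nothing.
It also fails if it takes over 72 s, if anything falls off the work surface, if the arm or the gripper's body presses on something with over 40 N, if the wrist force passes 120 N, or if a joint passes its speed limit or range.

## Working session

There is one attempt and no reset: what is moved stays moved. The work goes in short steps, Python scripts to look and compute and a tool call to move; the robot and the scene stay as the last step left them, time stands still between calls to the robot, and variables do not carry over. Pictures are saved under pics/ and viewed, at most 10 in all, crops included, and the job is handed in when it is done.

Besides the shell and the picture viewer there is one more tool, called after "Call:" by a JSON object that holds its "api" and its "payload". play_rows: Moves the arm, as the interface text tells. Shift numbers are shares of 0.1 m and turn numbers shares of 90 degrees, none past 1 either way. Its arguments: {"type":"object","properties":{"increments":{"type":"array"},"squeeze":{"type":"number"}},"required":["increments"]}

```bash
mkdir -p pics; ls
python3 - <<'E'
from bench import ctrl
import cv2,numpy as np
s=ctrl.get_state();print({k:np.round(v,3) for k,v in s.items()})
for n in("scene","top","wrist"):
    c=ctrl.get_calibration(n);print(n,{k:np.round(v,4).tolist() for k,v in c.items()})
    if n!="wrist":cv2.imwrite(f"pics/{n}0.png",ctrl.get_image(n)[:,:,::-1])
E
```

```text
pics
{'time': np.float64(0.0), 'joint_positions': array([-1.088,  0.322, -0.07 ,  1.452,  0.023,  1.371, -0.057]), 'qd': array([ 0.001, -0.   , -0.   , -0.001,  0.001,  0.   ,  0.001]), 'joint_torque': array([ 0.0000e+00, -4.9129e+01, -4.0400e-01, -3.1252e+01, -6.4000e-02,
        4.4000e-02,  0.0000e+00]), 'position': array([0.294, 0.579, 0.291]), 'tool_rot': array([-7.300e-01, -3.055e+00,  3.000e-03]), 'ft_force': array([-0.404,  0.846, -0.53 ]), 'torque': array([ 0.009,  0.045, -0.011]), 'grip_force': np.float64(0.0), 'grip_width': np.float64(0.996)}
scene {'vertical_fov': 57.8485, 'cx': 318.0161, 'cy': 196.9707, 'R': [[-0.732, 0.681, -0.019], [0.5119, 0.5314, -0.675], [-0.4496, -0.5038, -0.7376]], 't': [0.399, -0.2444, 1.4539]}
top {'vertical_fov': 56.4107, 'cx': 319.2491, 'cy': 200.3475, 'R': [[-0.001, -0.9997, 0.0251], [-0.9861, -0.0032, -0.166], [0.166, -0.0249, -0.9858]], 't': [0.0107, 0.5826, 0.9715]}
wrist {'vertical_fov': 60.0413, 'cx': 317.548, 'cy': 193.2911, 'T_tool_cam': [[-0.0007, -0.9658, -0.2592, 0.0707], [1.0, -0.0006, -0.0003, 0.0], [0.0002, -0.2592, 0.9658, -0.0913], [0.0, 0.0, 0.0, 1.0]]}
```

View pics/top0.png

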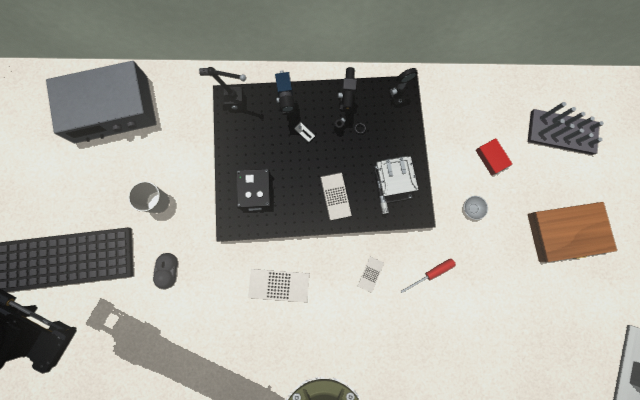

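View pics/scene0.png

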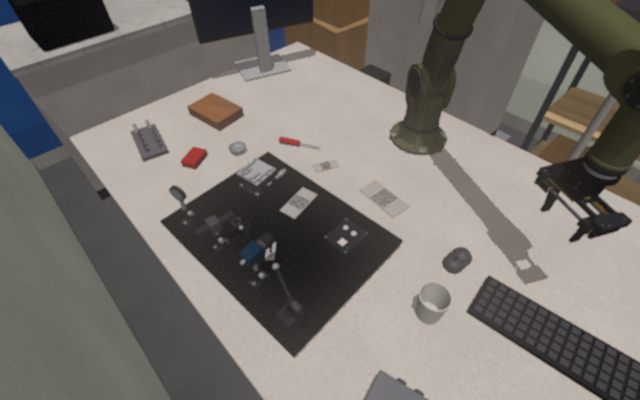

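The top view shows three dotted plates: a large one on the table at (279,286), a small one on the table at (371,274), and one on the breadboard at (336,196). The one on the board fits the description. The stage is at (397,180), to the robot's right, and the driver box is at (253,188). I'll measure these next and check the choice in a close crop.

```bash
cat > h.py <<'E'
from bench import ctrl
import cv2,numpy as np
from scipy.spatial.transform import Rotation as Ro
def cam(n,s=None):
    c=ctrl.get_calibration(n);f=200/np.tan(np.radians(c["vertical_fov"])/2)
    if n!="wrist": R=np.array(c["R"]);t=np.array(c["t"])
    else:
        T=np.eye(4);T[:3,:3]=Ro.from_rotvec(s["tool_rot"]).as_matrix();T[:3,3]=s["position"]
        T=np.linalg.inv(T@np.array(c["T_tool_cam"]));R=T[:3,:3];t=T[:3,3]
    return f,c["cx"],c["cy"],R,t
def ray(C,p,z):
    f,cx,cy,R,t=C;p=np.atleast_2d(p).astype(float)
    d=np.c_[(p[:,0]-cx)/f,(p[:,1]-cy)/f,np.ones(len(p))]@R
    o=-R.T@t
    return o+d*((z-o[2])/d[:,2])[:,None]
def proj(C,X):
    f,cx,cy,R,t=C;q=np.atleast_2d(X)@R.T+t
    return np.c_[f*q[:,0]/q[:,2]+cx,f*q[:,1]/q[:,2]+cy]
def plate(im,box,thr=150):
    x0,y0,x1,y1=box;g=cv2.cvtColor(im,cv2.COLOR_RGB2GRAY)[y0:y1,x0:x1]
    m=cv2.morphologyEx((g>thr).astype(np.uint8),cv2.MORPH_CLOSE,np.ones((5,5)))
    cs,_=cv2.findContours(m,cv2.RETR_EXTERNAL,cv2.CHAIN_APPROX_NONE)
    c=max(cs,key=cv2.contourArea).reshape(-1,2)+[x0,y0]
    return c
E
python3 - <<'E'
from h import *
im=cv2.imread("pics/top0.png")[:,:,::-1];C=cam("top")
for nm,b,z in(("mid",(312,165,362,225),.0425),("big",(240,262,318,308),.0025),("small",(354,253,388,295),.0025)):
    c=plate(im,b,150 if nm=="mid" else 225)
    w=ray(C,c,z)[:,:2]
    r=cv2.minAreaRect(w.astype(np.float32));print(nm,np.round(r[0],4),np.round(r[1],4),r[2])
print("board corners",np.round(ray(C,[[217,241],[435,228],[421,77],[213,87]],.04),3).tolist())
print("stage",np.round(ray(C,[[377,165],[411,158],[416,190],[383,198]],.105),3).tolist())
cv2.imwrite("pics/crop.png",cv2.resize(im[130:250,220:440][:,:,::-1],None,fx=3.6,fy=3.6,interpolation=cv2.INTER_CUBIC))
E
```

```text
mid [ 0.5961 -0.034 ] [0.1223 0.0591] 12.114996910095215
big [0.3559 0.1232] [0.2133 0.1212] 89.94953918457031
small [ 0.3853 -0.1326] [0.0929 0.1132] 89.05669403076172
board corners [[0.472, 0.286, 0.04], [0.508, -0.307, 0.04], [0.953, -0.289, 0.04], [0.915, 0.317, 0.04]]
stage [[0.668, -0.14, 0.105], [0.688, -0.23, 0.105], [0.601, -0.24, 0.105], [0.58, -0.153, 0.105]]
```

View pics/crop.png

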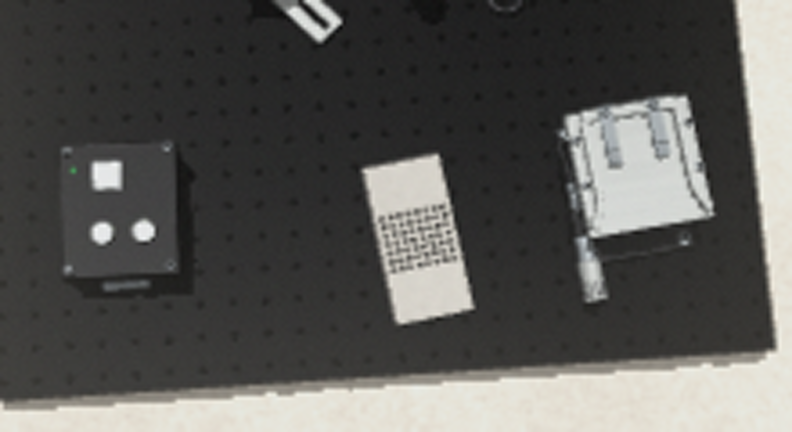

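The crop confirms the choice. The plate on the board measures 122 x 59 mm, with near and far bare ends, at (0.596,-0.034) and yaw of about 12°. The nest is on the right at crop (640,165), with its clips at (612,135) and (660,130) and its micrometer at (592,270). My plan:

1. Press on the far bare end with shut fingertips and drag the plate over the edge.
2. Pinch the overhanging near end across its width with the tool pointing down.
3. Lift it and insert it in the nest.

First I'll move above the area for a closer look.

```bash
cat >> h.py <<'E'
def pose(yaw,pitch=0):  # tool down, tool x at world yaw (deg); pitch>0 tips tool about world-side axis
    return Ro.from_euler("z",yaw,degrees=True)*Ro.from_euler("x",180,degrees=True)*Ro.from_euler("y",pitch,degrees=True)
def plan(goals,p=None,r=None):
    if p is None:
        s=ctrl.get_state();p=np.array(s["position"]);r=Ro.from_rotvec(s["tool_rot"])
    for gp,gr in goals:
        d=r.inv().apply(np.array(gp)-p)/.1;w=(r.inv()*gr).as_rotvec()/(np.pi/2)
        print("shift",np.round(d,3),"turn",np.round(w,3));p,r=np.array(gp),gr
E
python3 - <<'E'
from h import *
s=ctrl.get_state();p=np.array(s["position"]);g=np.array([.57,-.08,.33])
n=7
plan([(p+(g-p)*k/n,pose(153.2+(11-153.2)*min(1,k/5))) for k in range(1,n+1)])
E
```

```text
shift [-0.778 -0.662 -0.054] turn [-0.001  0.     0.315]
shift [-0.999 -0.213 -0.055] turn [-0.    -0.     0.316]
shift [-0.98   0.289 -0.055] turn [-0.    -0.     0.316]
shift [-0.724  0.721 -0.055] turn [ 0.    -0.     0.316]
shift [-0.294  0.979 -0.055] turn [ 0.    -0.     0.316]
shift [ 0.208  1.    -0.055] turn [0. 0. 0.]
shift [ 0.208  1.    -0.055] turn [0. 0. 0.]
```

Call:
{"api": "play_rows", "payload": {"increments": [[[-0.78, -0.66, -0.05, 0, 0, 0.316, -1], [-0.78, -0.66, -0.05, 0, 0, 0.316, -1], [-0.78, -0.66, -0.05, 0, 0, 0.316, -1], [-0.78, -0.66, -0.05, 0, 0, 0.316, -1]]]}}

```text
time: 0.5
position: [0.3351, 0.4835, 0.2973]
tool_rot: [1.469, 2.776, -0.0]
ft_force: [-0.5, 0.9, 0.2]
grip_width: 0.725
grip_force: 0.0
```

Call:
{"api": "play_rows", "payload": {"increments": [[[-1, -0.21, -0.05, 0, 0, 0.316, -1], [-1, -0.21, -0.05, 0, 0, 0.316, -1], [-1, -0.21, -0.05, 0, 0, 0.316, -1], [-1, -0.21, -0.05, 0, 0, 0.316, -1]]]}}

```text
time: 0.9
position: [0.3744, 0.3893, 0.3023]
tool_rot: [2.107, 2.33, 0.0]
ft_force: [0.3, 1.2, -0.1]
grip_width: 0.356
grip_force: 0.0
```

Call:
{"api": "play_rows", "payload": {"increments": [[[-0.98, 0.29, -0.05, 0, 0, 0.316, -1], [-0.98, 0.29, -0.05, 0, 0, 0.316, -1], [-0.98, 0.29, -0.05, 0, 0, 0.316, -1], [-0.98, 0.29, -0.05, 0, 0, 0.316, -1]]]}}

```text
time: 1.3
position: [0.4136, 0.2951, 0.3073]
tool_rot: [-2.615, -1.741, -0.0]
ft_force: [-0.4, 0.2, -0.6]
grip_width: 0.034
grip_force: 0.0
```

Call:
{"api": "play_rows", "payload": {"increments": [[[-0.72, 0.72, -0.05, 0, 0, 0.316, -1], [-0.72, 0.72, -0.05, 0, 0, 0.316, -1], [-0.72, 0.72, -0.05, 0, 0, 0.316, -1], [-0.72, 0.72, -0.05, 0, 0, 0.316, -1]]]}}

```text
time: 1.7
position: [0.4528, 0.2012, 0.3122]
tool_rot: [-2.962, -1.046, 0.0]
ft_force: [0.1, 0.6, 0.7]
grip_width: 0.007
grip_force: 0.0
```

Call:
{"api": "play_rows", "payload": {"increments": [[[-0.3, 0.98, -0.05, 0, 0, 0.316, -1], [-0.3, 0.98, -0.05, 0, 0, 0.316, -1], [-0.3, 0.98, -0.05, 0, 0, 0.316, -1], [-0.3, 0.98, -0.05, 0, 0, 0.316, -1]]]}}

```text
time: 2.1
position: [0.4916, 0.1062, 0.3171]
tool_rot: [3.129, 0.286, -0.0]
ft_force: [0.1, 0.9, 0.3]
grip_width: 0.008
grip_force: 0.0
```

Call:
{"api": "play_rows", "payload": {"increments": [[[0.2, 1, -0.05, 0, 0, 0, -1], [0.2, 1, -0.05, 0, 0, 0, -1], [0.2, 1, -0.05, 0, 0, 0, -1], [0.2, 1, -0.05, 0, 0, 0, -1]]]}}

```text
time: 2.5
position: [0.5298, 0.0128, 0.322]
tool_rot: [-3.128, -0.294, 0.001]
ft_force: [-0.4, 0.2, -0.1]
grip_width: 0.005
grip_force: 0.0
```

Call:
{"api": "play_rows", "payload": {"increments": [[[0.2, 1, -0.05, 0, 0, 0, -1], [0.2, 1, -0.05, 0, 0, 0, -1], [0.2, 1, -0.05, 0, 0, 0, -1], [0.2, 1, -0.05, 0, 0, 0, -1]]]}}

```text
time: 2.9
position: [0.5683, -0.0797, 0.3267]
tool_rot: [-3.127, -0.298, 0.002]
ft_force: [-0.1, 1.1, 0.8]
grip_width: 0.005
grip_force: 0.0
```

Run:
```python
from h import *
s=ctrl.get_state();print(s["time"],np.round(s["position"],4),np.round(s["tool_rot"],3),np.round(s["joint_positions"],2),np.round(s["ft_force"],2))
np.save("s1.npy",np.r_[s["position"],s["tool_rot"]])
cv2.imwrite("pics/w1.png",ctrl.get_image("wrist")[:,:,::-1])
```

```text
2.9 [ 0.5683 -0.0797  0.3267] [-3.127e+00 -2.980e-01  2.000e-03] [-0.44  0.15  0.6   1.61 -0.09  1.4  -1.21] [-0.11  1.07  0.77]
```

View pics/w1.png

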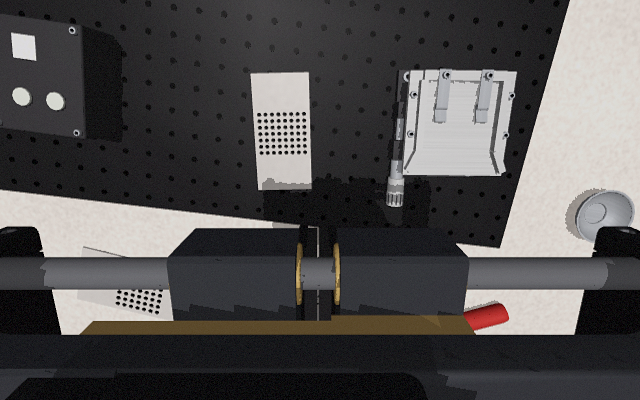

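The wrist view shows the target with corners near (250,73), (308,72), (311,188) and (259,190). The nest mouth is along row 175 (columns 404-501), its stop is near row 78, and the clips are at (443,95) and (484,95). The micrometer is at (395,170). I'll measure from this view.

Run:
```python
from h import *
v=np.load("s1.npy");s=dict(position=v[:3],tool_rot=v[3:]);C=cam("wrist",s)
im=cv2.imread("pics/w1.png")[:,:,::-1]
c=plate(im,(235,55,330,205),70);w=ray(C,c,.0425)[:,:2]
r=cv2.minAreaRect(w.astype(np.float32));print("target",np.round(r[0],4),np.round(r[1],4),r[2])
print(np.round(cv2.boxPoints(r),4).tolist())
print("front edge",np.round(ray(C,[[0,189],[265,221],[500,247]],.04),4).tolist())
print("nest mouth",np.round(ray(C,[[404,175],[501,177]],.102),4).tolist(),"clips tips",np.round(ray(C,[[440,122],[482,122]],.106),4).tolist())
print("mic",np.round(ray(C,[[394,205]],.075),3))
cv2.imwrite("pics/n1.png",cv2.resize(im[60:215,380:525][:,:,::-1],None,fx=3.8,fy=3.8,interpolation=cv2.INTER_CUBIC))
```

```text
target [ 0.5971 -0.035 ] [0.125  0.0607] 11.967209815979004
[[0.5296000242233276, -0.018300000578165054], [0.5422000288963318, -0.07769999653100967], [0.6644999980926514, -0.05180000141263008], [0.6518999934196472, 0.007600000128149986]]
front edge [[0.4752, 0.2672, 0.04], [0.4937, -0.0319, 0.04], [0.5139, -0.309, 0.04]]
nest mouth [[0.5867, -0.1579, 0.102], [0.6019, -0.2473, 0.102]] clips tips [[0.6397, -0.176, 0.106], [0.6467, -0.2124, 0.106]]
mic [[ 0.55  -0.164  0.075]]
```

View pics/n1.png

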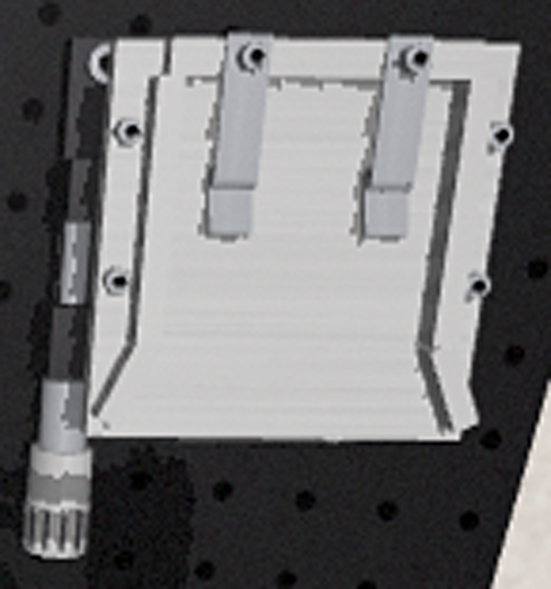

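Run:
```python
from h import *
v=np.load("s1.npy");s=dict(position=v[:3],tool_rot=v[3:]);C=cam("wrist",s)
k=lambda L:np.array(L)/3.8+[380,60]
q=lambda n,L,z:print(n,np.round(ray(C,k(L),z),4)[:,:2].tolist())
q("stop foot",[[190,82],[455,83]],.102); q("stop top",[[190,78],[455,79]],.108)
q("Lguide top",[[157,85],[134,340]],.110); q("Rguide foot",[[452,85],[418,345]],.102); q("Rguide top",[[468,85],[432,345]],.11)
q("mouth",[[90,436],[460,440]],.102)
q("clip screws",[[254,56],[417,58]],.111); q("clip tips",[[228,236],[385,238]],.107)
q("mic knob",[[55,555],[58,450]],.075)
```

```text
stop foot [[0.6714, -0.1592], [0.6826, -0.2188]]
stop top [[0.6715, -0.1572], [0.6825, -0.2157]]
Lguide top [[0.6685, -0.1498], [0.6124, -0.1596]]
Rguide foot [[0.682, -0.2183], [0.6234, -0.2295]]
Rguide top [[0.6816, -0.218], [0.6244, -0.2286]]
mouth [[0.5868, -0.1576], [0.603, -0.247]]
clip screws [[0.6784, -0.169], [0.6847, -0.2045]]
clip tips [[0.6396, -0.1757], [0.646, -0.2115]]
mic knob [[0.5486, -0.1644], [0.5772, -0.158]]
```

Target: centre (0.597,-0.035), yaw 12.0°, size 125 x 61 mm, which agrees with the top view. Nest: the clips, the mouth and the right guide all give about (0.677,-0.1875) and yaw 10.2°. Next I'll go above target_far, at (0.640,-0.026).

Run:
```python
from h import *
plan([((.640,-.026,.24),pose(12)),((.640,-.026,.150),pose(12)),((.640,-.026,.118),pose(12))])
```

```text
shift [ 0.806 -0.372  0.866] turn [-0.001  0.001 -0.011]
shift [ 0.  -0.   0.9] turn [0. 0. 0.]
shift [ 0.   -0.    0.32] turn [0. 0. 0.]
```

Call:
{"api": "play_rows", "payload": {"increments": [[[0.81, -0.37, 0.87, 0, 0, -0.011, -1], [0.81, -0.37, 0.87, 0, 0, -0.011, -1], [0.81, -0.37, 0.87, 0, 0, -0.011, -1], [0.81, -0.37, 0.87, 0, 0, -0.011, -1]]]}}

```text
time: 3.35
position: [0.6401, -0.0215, 0.2357]
tool_rot: [-3.12, -0.34, 0.011]
ft_force: [-1.4, 0.9, -0.3]
grip_width: 0.006
grip_force: 0.0
```

Call:
{"api": "play_rows", "payload": {"increments": [[[0, 0, 0.45, 0, 0, 0, -1], [0, 0, 0.9, 0, 0, 0, -1], [0, 0, 0.9, 0, 0, 0, -1], [0, 0, 1, 0, 0, 0, -1], [0, 0, 1, 0, 0, 0, -1]]]}}

```text
time: 3.85
position: [0.6415, -0.0281, 0.142]
tool_rot: [-3.124, -0.327, -0.004]
ft_force: [0.3, 0.0, -1.0]
grip_width: 0.008
grip_force: 0.0
```

Run:
```python
from h import *
s=ctrl.get_state();print(s["time"],np.round(s["ft_force"],2));plan([((.640,-.026,.1125),pose(12))])
cv2.imwrite("pics/sc1.png",cv2.resize(ctrl.get_image("scene")[120:300,200:440][:,:,::-1],None,fx=3.3,fy=3.3))
```

```text
3.85 [ 0.26  0.01 -1.03]
shift [-0.011 -0.023  0.295] turn [-0.    -0.001 -0.001]
```

Call:
{"api": "play_rows", "payload": {"increments": [[[-0.01, -0.02, 0.12, 0, 0, 0, -1], [-0.01, -0.02, 0.24, 0, 0, 0, -1], [-0.01, -0.02, 0.26, 0, 0, 0, -1], [-0.01, -0.02, 0.27, 0, 0, 0, -1], [-0.01, -0.02, 0.27, 0, 0, 0, -1]]]}}

```text
time: 4.4
position: [0.6395, -0.0268, 0.1132]
tool_rot: [3.124, 0.326, -0.0]
ft_force: [-0.1, 0.3, 0.0]
grip_width: 0.003
grip_force: 0.0
```

Call:
{"api": "play_rows", "payload": {"increments": [[[0, 0, 0.01, 0, 0, 0, -1], [0, 0, 0.015, 0, 0, 0, -1], [0, 0, 0.015, 0, 0, 0, -1]]]}}

```text
time: 4.7
position: [0.6398, -0.0268, 0.1127]
tool_rot: [-3.125, -0.326, -0.001]
ft_force: [-2.4, 0.1, 5.3]
grip_width: 0.002
grip_force: 2.6
```

Call:
{"api": "play_rows", "payload": {"increments": [[[0, 0, 0.005, 0, 0, 0, -1], [-0.03, 0, 0.005, 0, 0, 0, -1], [-0.07, 0, 0.005, 0, 0, 0, -1], [-0.12, 0, 0.005, 0, 0, 0, -1], [-0.16, 0, 0.005, 0, 0, 0, -1], [-0.2, 0, 0.005, 0, 0, 0, -1], [-0.2, 0, 0.005, 0, 0, 0, -1]]]}}

```text
time: 5.4
position: [0.6208, -0.0309, 0.1127]
tool_rot: [-3.125, -0.326, -0.005]
ft_force: [0.4, 1.1, 6.8]
grip_width: 0.004
grip_force: 3.3
```

Run:
```python
from h import *
im=ctrl.get_image("top");s=ctrl.get_state();print(s["time"],np.round(s["position"],4),np.round(s["ft_force"],2))
C=cam("top")
w=ray(C,plate(im,(305,160,370,250)),.0425)[:,:2];print("min x",w[w[:,0].argmin()],"max",w.max(0))
cv2.imwrite("pics/t2.png",im[:,:,::-1])
```

```text
5.45 [ 0.6208 -0.0309  0.1127] [0.29 0.33 6.56]
min x [ 0.45079841 -0.12314076] max [ 0.49128163 -0.10687718]
```

Run:
```python
import cv2
im=cv2.imread("pics/t2.png");cv2.imwrite("pics/t2c.png",cv2.resize(im[150:260,270:430],None,fx=4,fy=4,interpolation=cv2.INTER_CUBIC))
```

```text
(no output)
```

View pics/t2c.png

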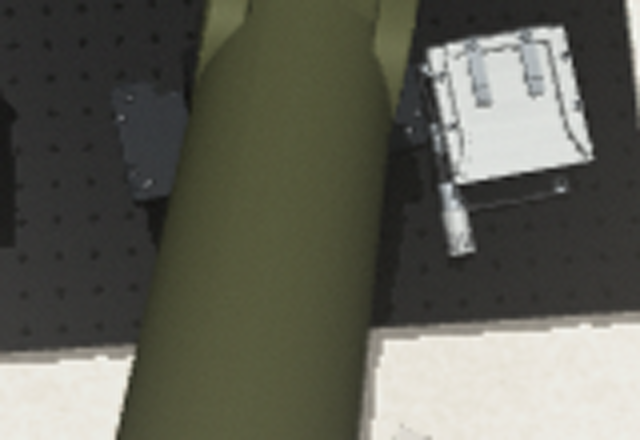

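The arm hides the plate in the top view, so I'll check for slip with the wrist camera, using the far edge relative to the finger.

```bash
cat > far.py <<'E'
from h import *
s=ctrl.get_state();im=ctrl.get_image("wrist");C=cam("wrist",s)
g=cv2.cvtColor(im,cv2.COLOR_RGB2GRAY)
r=Ro.from_rotvec(s["tool_rot"]);tip=np.array(s["position"])+r.apply([0,0,.07])
e=proj(C,[tip+r.apply([.018,y,0]) for y in(-.03,0,.03)]);print("expected far edge px",np.round(e,1).tolist(),"F",np.round(s["ft_force"],1))
x0,x1=int(min(e[:,0]))-25,int(max(e[:,0]))+25;y=int(e[1,1])
cv2.imwrite("pics/f.png",im[:,:,::-1])
for c in range(x0+10,x1-5,10):
    col=np.where(g[max(0,y-60):y+60,c]>110)[0];print(c,(col.min()+max(0,y-60)) if len(col) else None,end="; ")
E
python3 far.py
```

```text
expected far edge px [[256.4, 211.8], [317.7, 211.8], [379.0, 211.7]] F [0.3 0.3 6.6]
241 151; 251 151; 261 151; 271 151; 281 151; 291 151; 301 151; 311 151; 321 151; 331 151; 341 151; 351 151; 361 151; 371 151; 381 151; 391 151;
```

View pics/f.png

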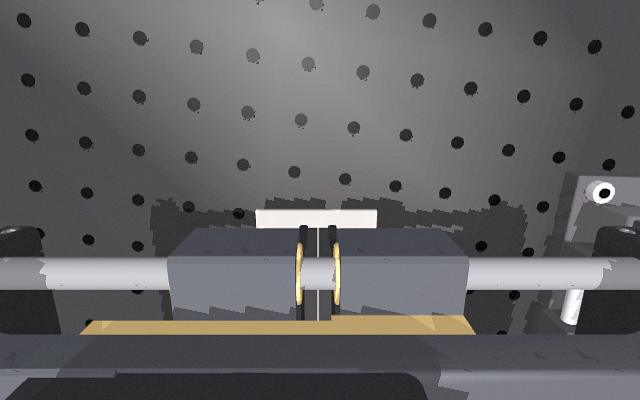

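The plate's far end is visible at columns 256-377, with its far edge on row 210 against an expected 212. So it is moving with the finger, centred and without slip. I'll continue the drag.

Call:
{"api": "play_rows", "payload": {"increments": [[[-0.04, 0, 0, 0, 0, 0, -1], [-0.09, 0, 0, 0, 0, 0, -1], [-0.14, 0, 0, 0, 0, 0, -1], [-0.19, 0, 0, 0, 0, 0, -1], [-0.24, 0, 0, 0, 0, 0, -1], [-0.28, 0, 0, 0, 0, 0, -1], [-0.32, 0, 0, 0, 0, 0, -1]]]}}

```text
time: 6.2
position: [0.5901, -0.0373, 0.1127]
tool_rot: [3.124, 0.327, 0.007]
ft_force: [1.7, 1.2, 5.7]
grip_width: 0.003
grip_force: 2.8
```

Call:
{"api": "play_rows", "payload": {"increments": [[[-0.04, 0, 0, 0, 0, 0, -1], [-0.09, 0, 0, 0, 0, 0, -1], [-0.14, 0, 0, 0, 0, 0, -1], [-0.19, 0, 0, 0, 0, 0, -1], [-0.24, 0, 0, 0, 0, 0, -1], [-0.28, 0, 0, 0, 0, 0, -1], [-0.31, 0, 0, 0, 0, 0, -1], [-0.31, 0, 0, 0, 0, 0, -1]]]}}

```text
time: 7.0
position: [0.5594, -0.0439, 0.1127]
tool_rot: [-3.124, -0.326, -0.006]
ft_force: [1.0, 1.0, 6.7]
grip_width: 0.006
grip_force: 3.4
```

Run:
```python
from h import *
s=ctrl.get_state();im=ctrl.get_image("wrist");C=cam("wrist",s);print(np.round(s["position"],4),np.round(s["ft_force"],1))
hsv=cv2.cvtColor(im,cv2.COLOR_RGB2HSV)
m=(im.min(2)>185).astype(np.uint8);m[:150]=0;m[232:]=0;m[:,:200]=0;m[:,430:]=0
n,l,st,_=cv2.connectedComponentsWithStats(m);i=1+st[1:,4].argmax();print(st[i])
cv2.imwrite("pics/f2.png",im[:,:,::-1])
```

```text
[ 0.5594 -0.0439  0.1127] [1.  1.  6.7]
[ 255  210  122   18 2126]
```

No slip: the far edge is still on row 210. By calculation the near end overhangs about 40 mm. I'll lift off gently, open the gripper and verify. I'll also triangulate the micrometer knob's height.

Call:
{"api": "play_rows", "payload": {"increments": [[[0, 0, -0.03, 0, 0, 0, -1], [0, 0, -0.1, 0, 0, 0, -1], [0, 0, -0.4, 0, 0, 0, -1], [0, 0, -0.8, 0, 0, 0, 1], [0, 0, -1, 0, 0, 0, 1], [0, 0, -1, 0, 0, 0, 1]]]}}

```text
time: 7.65
position: [0.5599, -0.0441, 0.2148]
tool_rot: [-3.124, -0.326, -0.01]
ft_force: [-0.4, -0.6, -0.8]
grip_width: 0.196
grip_force: 0.0
```

Call:
{"api": "play_rows", "payload": {"increments": [[[-0.5, 0, -0.5, 0, 0, 0, 1], [-1, 0, -0.7, 0, 0, 0, 1], [-1, 0, -0.7, 0, 0, 0, 1], [-1, 0, -0.7, 0, 0, 0, 1]]]}}

```text
time: 8.05
position: [0.4587, -0.0654, 0.282]
tool_rot: [-3.123, -0.324, -0.002]
ft_force: [0.8, 1.0, -0.5]
grip_width: 0.551
grip_force: 0.0
```

Run:
```python
from h import *
v=np.load("s1.npy");C1=cam("wrist",dict(position=v[:3],tool_rot=v[3:]));C0=cam("top")
A=[ray(C0,[385.3,213.3],z)[0] for z in(0,.1)];B=[ray(C1,[394,206],z)[0] for z in(0,.1)]
for z in(.05,.06,.07,.08,.09,.1):
    a=ray(C0,[385.3,213.3],z)[0];b=ray(C1,[394,206],z)[0];print(z,np.round(a-b,4)[:2],np.round((a+b)/2,3))
s=ctrl.get_state();im=ctrl.get_image("wrist");C=cam("wrist",s);print(s["time"],np.round(s["position"],4),np.round(s["ft_force"],1))
cv2.imwrite("pics/w3.png",im[:,:,::-1]);np.save("s3.npy",np.r_[s["position"],s["tool_rot"]])
```

```text
0.05 [0.0051 0.0022] [ 0.545 -0.17   0.05 ]
0.06 [0.0012 0.0014] [ 0.545 -0.167  0.06 ]
0.07 [-0.0028  0.0006] [ 0.546 -0.165  0.07 ]
0.08 [-0.0067 -0.0002] [ 0.546 -0.163  0.08 ]
0.09 [-0.0106 -0.001 ] [ 0.547 -0.16   0.09 ]
0.1 [-0.0146 -0.0018] [ 0.548 -0.158  0.1  ]
8.05 [ 0.4587 -0.0654  0.282 ] [ 0.8  1.  -0.5]
```

View pics/w3.png

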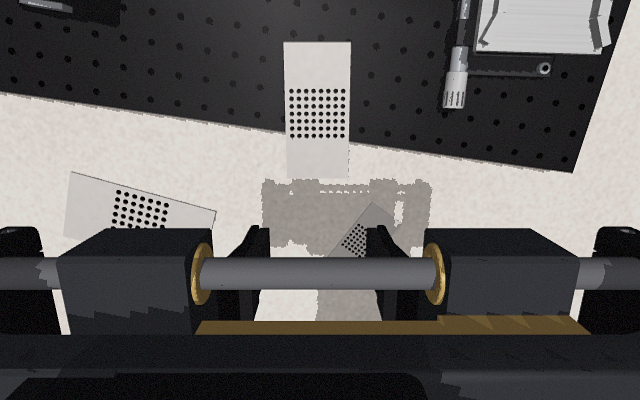

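The knob's top is at or below about 0.078. The wrist view shows the plate overhanging the edge, with corners near (284,42), (350,42), (349,178) and (287,178). The board edge crosses it at rows 132-141. I'll compute the grasp.

Run:
```python
from h import *
v=np.load("s3.npy");C=cam("wrist",dict(position=v[:3],tool_rot=v[3:]))
w=ray(C,[[284,42],[350,42],[349,178],[287,178]],.0425)[:,:2];print(np.round(w,4).tolist())
f=w[:2].mean(0);n=w[2:].mean(0);d=f-n;L=np.linalg.norm(d);d/=L;print("len",L,"yaw",np.degrees(np.arctan2(d[1],d[0])),"near end",n)
print("edge",np.round(ray(C,[[270,131],[365,143]],.04),4).tolist())
yaw=12;g=f-d*0.124+d*.014;print("grasp xy",g)
plan([((g[0],g[1],.19),pose(yaw)),((g[0],g[1],.102),pose(yaw))])
```

```text
[[0.571, -0.0109], [0.583, -0.0682], [0.4627, -0.0954], [0.4503, -0.0361]]
len 0.12328542420104108 yaw 12.253462919749806 near end [ 0.45649944 -0.06574093]
edge [[0.4914, -0.0118, 0.04], [0.4988, -0.1029, 0.04]]
grasp xy [ 0.4694822  -0.06292127]
shift [0.098 0.005 0.913] turn [-0.001 -0.001 -0.001]
shift [ 0.   -0.    0.88] turn [0. 0. 0.]
```

Call:
{"api": "play_rows", "payload": {"increments": [[[0.1, 0, 0.45, 0, 0, 0, 1], [0.1, 0, 0.91, 0, 0, 0, 1], [0.1, 0, 0.91, 0, 0, 0, 1], [0.1, 0, 0.91, 0, 0, 0, 1], [0.1, 0, 0.91, 0, 0, 0, 1]]]}}

```text
time: 8.6
position: [0.4717, -0.0625, 0.1918]
tool_rot: [3.124, 0.327, 0.004]
ft_force: [0.7, -0.1, 0.5]
grip_width: 0.983
grip_force: 0.0
```

Run:
```python
from h import *
print(ctrl.get_state()["grip_width"]);plan([((.4695,-.063,.101),pose(12.1))])
```

```text
0.9825388263049284
shift [-0.024  0.     0.908] turn [ 0.001 -0.002 -0.002]
```

Call:
{"api": "play_rows", "payload": {"increments": [[[-0.02, 0, 0.3, 0, 0, 0, 1], [-0.02, 0, 0.6, 0, 0, 0, 1], [-0.02, 0, 0.8, 0, 0, 0, 1], [-0.02, 0, 0.91, 0, 0, 0, 1], [-0.02, 0, 0.91, 0, 0, 0, 1]]]}}

```text
time: 9.1
position: [0.4686, -0.0627, 0.0995]
tool_rot: [3.124, 0.327, -0.0]
ft_force: [-0.2, 0.3, 0.1]
grip_width: 0.995
grip_force: 0.0
```

Call:
{"api": "play_rows", "payload": {"increments": [[[0, 0, 0, 0, 0, 0, -1], [0, 0, 0, 0, 0, 0, -1], [0, 0, 0, 0, 0, 0, -1], [0, 0, 0, 0, 0, 0, -1], [0, 0, 0, 0, 0, 0, -1], [0, 0, 0, 0, 0, 0, -1], [0, 0, 0, 0, 0, 0, -1], [0, 0, 0, 0, 0, 0, -1]]], "squeeze": 30}}

```text
time: 9.9
position: [0.4686, -0.0627, 0.0995]
tool_rot: [-3.125, -0.327, -0.001]
ft_force: [1.4, 0.1, 1.2]
grip_width: 0.67
grip_force: 30.0
```

Call:
{"api": "play_rows", "payload": {"increments": [[[0, 0, -0.05, 0, 0, 0, -1], [0, 0, -0.15, 0, 0, 0, -1], [0, 0, -0.3, 0, 0, 0, -1], [0, 0, -0.5, 0, 0, 0, -1], [0, 0, -0.7, 0, 0, 0, -1], [0, 0, -0.9, 0, 0, 0, -1], [0, 0, -1, 0, 0, 0, -1], [0, 0, -1, 0, 0, 0, -1]]]}}

```text
time: 10.7
position: [0.4691, -0.0629, 0.2008]
tool_rot: [-3.124, -0.326, -0.005]
ft_force: [0.4, -0.2, -0.1]
grip_width: 0.673
grip_force: 30.0
```

```bash
cat > hold.py <<'E'
from h import *
s=ctrl.get_state();im=ctrl.get_image("wrist");C=cam("wrist",s);print(s["time"],np.round(s["position"],4),np.round(s["ft_force"],1),s["grip_width"],s["grip_force"])
r=Ro.from_rotvec(s["tool_rot"]);p=np.array(s["position"])
for a in(-4,-2,0,2,4):   # droop deg: far corners
    q=np.radians(a);print(a,np.round(proj(C,[p+r.apply([.110*np.cos(q),y,.0573+.110*np.sin(q)]) for y in(-.03,.03)]),1).tolist())
cv2.imwrite("pics/hold.png",cv2.resize(im[:260,180:460][:,:,::-1],None,fx=2,fy=2))
E
python3 hold.py
```

```text
10.7 [ 0.4691 -0.0629  0.2008] [ 0.4 -0.2 -0.1] 0.6731698831107686 29.99772012233734
-4 [[235.2, -10.8], [400.1, -10.9]]
-2 [[237.5, -8.2], [397.7, -8.3]]
0 [[239.7, -5.4], [395.5, -5.5]]
2 [[241.8, -2.3], [393.4, -2.4]]
4 [[243.8, 0.9], [391.4, 0.8]]
```

View pics/hold.png

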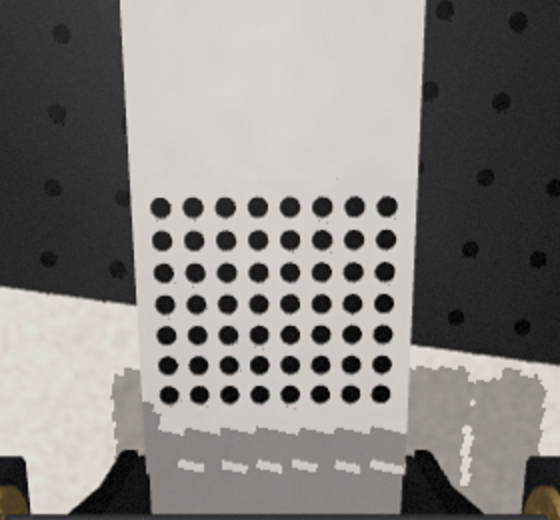

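The plate is held across its near bare end, clear of the dots. It is flat: two widths along it give the same depth, so there is no droop. Next I'll move in front of the nest.

Run:
```python
from h import *
R=pose(10.2)
plan([((.467,-.15,.2),pose(11)),((.465,-.2256,.2),R),((.465,-.2256,.180),R)])
```

```text
shift [-0.194  0.85  -0.004] turn [-0.    -0.001  0.01 ]
shift [-0.164  0.738  0.   ] turn [-0.    -0.     0.009]
shift [ 0.  -0.   0.2] turn [0. 0. 0.]
```

Call:
{"api": "play_rows", "payload": {"increments": [[[-0.05, 0.2, 0, 0, 0, 0.01, -1], [-0.1, 0.45, 0, 0, 0, 0.01, -1], [-0.15, 0.7, 0, 0, 0, 0.01, -1], [-0.19, 0.85, 0, 0, 0, 0.01, -1], [-0.19, 0.85, 0, 0, 0, 0.01, -1]]]}}

```text
time: 11.25
position: [0.4661, -0.1522, 0.1982]
tool_rot: [3.127, 0.295, -0.004]
ft_force: [0.4, 1.0, -0.4]
grip_width: 0.669
grip_force: 30.0
```

Call:
{"api": "play_rows", "payload": {"increments": [[[-0.05, 0.2, 0, 0, 0, 0.009, -1], [-0.1, 0.45, 0, 0, 0, 0.009, -1], [-0.14, 0.65, 0, 0, 0, 0.009, -1], [-0.16, 0.74, 0.1, 0, 0, 0.009, -1], [-0.16, 0.74, 0.2, 0, 0, 0.009, -1], [-0.16, 0.74, 0.2, 0, 0, 0.009, -1]]]}}

```text
time: 11.85
position: [0.4646, -0.2237, 0.177]
tool_rot: [-3.127, -0.281, 0.006]
ft_force: [-0.6, 0.4, -0.4]
grip_width: 0.673
grip_force: 30.0
```

Run:
```python
from h import *
s=ctrl.get_state();C=cam("wrist",s);im=ctrl.get_image("wrist");t=ctrl.get_image("top");print(s["time"],np.round(s["position"],4),np.round(s["ft_force"],1))
np.save("s4.npy",np.r_[s["position"],s["tool_rot"]])
a=im[:260,160:480][:,:,::-1];b=t[140:260,340:440][:,:,::-1]
b=cv2.resize(b,None,fx=4,fy=4,interpolation=cv2.INTER_CUBIC);a=cv2.resize(a,(390,317));o=np.zeros((480,800,3),np.uint8);o[:317,:390]=a;o[:480,400:800]=b
cv2.imwrite("pics/pre.png",o);cv2.imwrite("pics/w4.png",im[:,:,::-1]);cv2.imwrite("pics/t4.png",t[:,:,::-1])
plan([((.465,-.2256,.165),pose(10.2))])
```

```text
11.85 [ 0.4646 -0.2237  0.177 ] [-0.6  0.4 -0.4]
shift [-0.009  0.015  0.135] turn [-0.001  0.001  0.001]
```

View pics/pre.png

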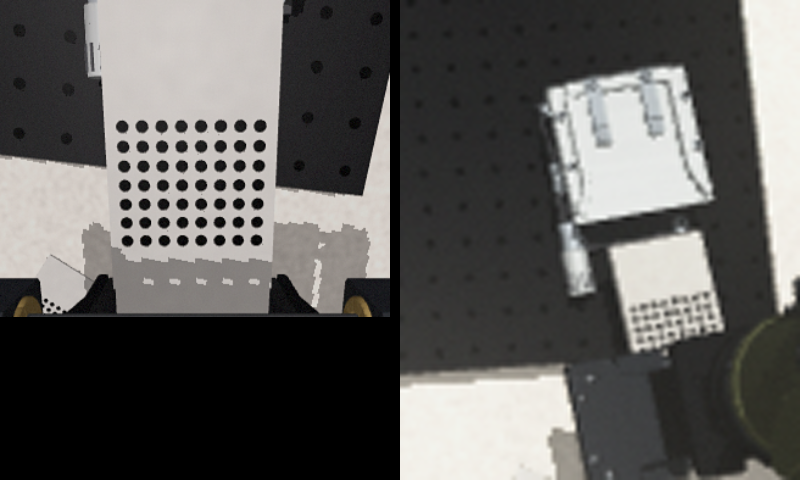

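The top view shows the plate in line with the nest. In the composite, the plate's far corners are at (608,245) and (700,231), the clip tips at (603,145) and (657,135), and the guides either side. I'll cross-check the lateral alignment in this one camera.

Run:
```python
from h import *
C=cam("top");k=lambda L:(np.array(L)-[400,0])/4+[340,140]
u=np.array([np.cos(np.radians(10.2)),np.sin(np.radians(10.2))]);n=np.array([-u[1],u[0]]);N=np.array([.6767,-.1875])
def q(nm,L,z):
    w=ray(C,k(L),z)[:,:2]-N;print(nm,"along",np.round(w@u*1e3,1),"lat",np.round(w@n*1e3,1))
q("far corners",[[608,245],[700,231]],.120);q("side left",[[608,245],[631,350]],.12);q("side right",[[700,231],[722,328]],.12)
q("clip tips",[[603,145],[657,135]],.107);q("guide stop corners",[[568,88],[682,72]],.110);q("guide end",[[580,185],[692,165]],.110);q("mouth",[[575,222],[712,200]],.102)
v=np.load("s4.npy");p=v[:2]-N;print("tcp along",p@u,"lat",p@n)
# sharper: subpixel edge profile along lateral line across guides, 45 mm before the stop
im=cv2.imread("pics/t4.png",0)
for a in(-.045,-.050,-.055):
    l=np.arange(-.05,.0501,.0025);X=np.c_[N+a*u+l[:,None]*n,np.full(len(l),.106)];pp=proj(C,X).astype(np.float32)
    g=cv2.remap(im,pp[:,0].reshape(1,-1),pp[:,1].reshape(1,-1),cv2.INTER_LINEAR)[0];print(a,list(g))
```

```text
far corners along [-103.5 -104.9] lat [ 33.7 -26.5]
side left along [-103.5 -171.7] lat [33.7 33.5]
side right along [-104.9 -168.3] lat [-26.5 -26.6]
clip tips along [-36.4 -35.9] lat [ 19.8 -16.7]
guide stop corners along [4.5 2.3] lat [ 35.3 -41.3]
guide end along [-60.4 -60.1] lat [ 40.9 -34.1]
mouth along [-82.6 -83.9] lat [ 47.3 -44.5]
tcp along -0.21511271948752705 lat 0.0019246659593628688
-0.045 [np.uint8(48), np.uint8(50), np.uint8(80), np.uint8(106), np.uint8(152), np.uint8(211), np.uint8(228), np.uint8(204), np.uint8(152), np.uint8(214), np.uint8(230), np.uint8(229), np.uint8(230), np.uint8(230), np.uint8(230), np.uint8(230), np.uint8(230), np.uint8(230), np.uint8(230), np.uint8(229), np.uint8(229), np.uint8(229), np.uint8(230), np.uint8(230), np.uint8(229), np.uint8(229), np.uint8(229), np.uint8(229), np.uint8(229), np.uint8(229), np.uint8(230), np.uint8(229), np.uint8(229), np.uint8(230), np.uint8(231), np.uint8(210), np.uint8(144), np.uint8(94), np.uint8(153), np.uint8(157), np.uint8(104)]
-0.05 [np.uint8(50), np.uint8(49), np.uint8(67), np.uint8(149), np.uint8(182), n
[... 458 characters left out ...]
192), np.uint8(184), np.uint8(209), np.uint8(228), np.uint8(194), np.uint8(135)]
-0.055 [np.uint8(48), np.uint8(43), np.uint8(53), np.uint8(172), np.uint8(226), np.uint8(231), np.uint8(230), np.uint8(193), np.uint8(166), np.uint8(218), np.uint8(232), np.uint8(232), np.uint8(231), np.uint8(231), np.uint8(231), np.uint8(231), np.uint8(231), np.uint8(231), np.uint8(231), np.uint8(231), np.uint8(231), np.uint8(230), np.uint8(231), np.uint8(230), np.uint8(231), np.uint8(230), np.uint8(230), np.uint8(231), np.uint8(230), np.uint8(230), np.uint8(230), np.uint8(230), np.uint8(230), np.uint8(229), np.uint8(229), np.uint8(197), np.uint8(176), np.uint8(219), np.uint8(229), np.uint8(209), np.uint8(125)]
```

Run:
```python
from h import *
v=np.load("s1.npy");C=cam("wrist",dict(position=v[:3],tool_rot=v[3:]))
u=np.array([np.cos(np.radians(10.2)),np.sin(np.radians(10.2))]);n=np.array([-u[1],u[0]]);N=np.array([.6767,-.1875])
k=lambda L:np.array(L)/3.8+[380,60]
def q(nm,L,z):
    w=ray(C,k(L),z)[:,:2]-N;print(nm,"along",np.round(w@u*1e3,1),"lat",np.round(w@n*1e3,1))
q("screwsL",[[127,130],[118,281]],.112);q("screwsR",[[500,135],[480,286]],.112)
q("floor corners",[[88,436],[478,430]],.102);q("back corners",[[112,40],[520,43]],.108)
g=cv2.imread("pics/w1.png",0)
for a in(-.03,-.045):
    l=np.arange(-.044,.0481,.001);X=np.c_[N+a*u+l[:,None]*n,np.full(len(l),.110)];pp=proj(C,X).astype(np.float32)
    r=cv2.remap(g,pp[:,0].reshape(1,-1),pp[:,1].reshape(1,-1),cv2.INTER_LINEAR)[0]
    print(a,"R",r[:20].tolist(),"L",r[70:].tolist())
```

```text
screwsL along [-11.2 -44.6] lat [44.9 44.2]
screwsR along [-11.3 -44.8] lat [-38.6 -39.2]
floor corners along [-83.1 -80.5] lat [ 45.8 -49.5]
back corners along [8.1 8.5] lat [ 48.8 -42.1]
-0.03 R [35, 28, 27, 81, 189, 202, 198, 200, 200, 201, 200, 200, 202, 143, 86, 88, 87, 136, 204, 200] L [151, 208, 205, 203, 203, 202, 201, 204, 203, 205, 204, 205, 206, 141, 83, 149, 209, 205, 203, 204, 205, 206, 208]
-0.045 R [29, 40, 146, 68, 17, 31, 107, 184, 200, 200, 200, 200, 202, 162, 71, 75, 83, 158, 201, 197] L [200, 201, 200, 200, 201, 201, 201, 204, 205, 205, 204, 206, 210, 116, 73, 123, 126, 34, 29, 87, 158, 118, 198]
```

The screws, clips and right guide agree on a centreline within about 0.5 mm of my estimate. The left dark line is the shadow on the outside of the left guide. I'll correct the lateral offset of 1.6 mm and dip the far end slightly.

```bash
cat >> h.py <<'E'
NU=np.array([np.cos(np.radians(10.2)),np.sin(np.radians(10.2))]);NN=np.array([-NU[1],NU[0]]);NP=np.array([.6767,-.1875])
def nst(a,l,z): return np.r_[NP+a*NU+l*NN,z]
def where():
    s=ctrl.get_state();p=np.array(s["position"]);r=Ro.from_rotvec(s["tool_rot"]);x=r.apply([1,0,0])
    w=p[:2]-NP;F=np.array(s["ft_force"]);print("t",s["time"],"along %.1f lat %.1f z %.1f mm"%(w@NU*1e3,w@NN*1e3,p[2]*1e3),"yaw %.2f dip %.2f"%(np.degrees(np.arctan2(x[1],x[0])),-np.degrees(np.arcsin(x[2]))),"F along %.1f lat %.1f z %.1f"%(F[:2]@NU,F[:2]@NN,F[2]),"grip",round(s["grip_width"],3))
E
python3 - <<'E'
from h import *
where();R=pose(10.2,-.6)
plan([(nst(-.215,.0003,.166),R),(nst(-.180,.0003,.166),R)])
E
```

```text
t 11.95 along -214.2 lat 1.5 z 178.5 mm yaw 10.32 dip 0.08 F along -0.8 lat 0.2 z -0.6 grip 0.676
shift [-0.008  0.012  0.125] turn [-0.001 -0.006  0.001]
shift [ 0.35   0.    -0.004] turn [0. 0. 0.]
```

Call:
{"api": "play_rows", "payload": {"increments": [[[-0.01, 0.012, 0.06, 0, -0.003, 0.001, -1], [-0.01, 0.012, 0.12, 0, -0.006, 0.001, -1], [-0.01, 0.012, 0.125, 0, -0.006, 0.001, -1], [-0.01, 0.012, 0.125, 0, -0.006, 0.001, -1]]]}}

```text
time: 12.35
position: [0.4649, -0.2267, 0.1665]
tool_rot: [3.129, 0.278, -0.015]
ft_force: [0.9, 0.6, 0.3]
grip_width: 0.674
grip_force: 30.0
```

Run:
```python
from h import *
where();plan([(nst(-.180,.0003,.1655),pose(10.2,-.6))])
```

```text
t 12.35 along -215.4 lat -1.1 z 166.5 mm yaw 10.14 dip 0.57 F along 1.0 lat 0.5 z 0.3 grip 0.674
shift [ 0.354 -0.014  0.006] turn [-0.    -0.    -0.001]
```

Call:
{"api": "play_rows", "payload": {"increments": [[[0, -0.01, 0, 0, 0, 0, -1], [0.08, -0.012, 0, 0, 0, 0, -1], [0.16, -0.012, 0, 0, 0, 0, -1], [0.24, -0.012, 0, 0, 0, 0, -1], [0.32, -0.012, 0, 0, 0, 0, -1], [0.35, -0.012, 0, 0, 0, 0, -1], [0.35, -0.012, 0, 0, 0, 0, -1], [0.35, -0.012, 0, 0, 0, 0, -1]]]}}

```text
time: 13.15
position: [0.4989, -0.2198, 0.1663]
tool_rot: [3.128, 0.277, -0.016]
ft_force: [-0.3, -1.1, -0.0]
grip_width: 0.675
grip_force: 30.0
```

Call:
{"api": "play_rows", "payload": {"increments": [[[0, 0, 0.01, 0, 0, 0, -1], [0, 0, 0.02, 0, 0, 0, -1], [0, 0, 0.025, 0, 0, 0, -1], [0, 0, 0.025, 0, 0, 0, -1]]]}}

```text
time: 13.55
position: [0.499, -0.2196, 0.1639]
tool_rot: [3.129, 0.277, -0.015]
ft_force: [-0.6, -0.2, -0.1]
grip_width: 0.677
grip_force: 30.0
```

```bash
python3 -c "
from h import *
where()
t=ctrl.get_image('top');cv2.imwrite('pics/ins1.png',cv2.resize(t[140:260,340:440][:,:,::-1],None,fx=4,fy=4,interpolation=cv2.INTER_CUBIC))"
```

```text
t 13.55 along -180.6 lat -0.2 z 163.9 mm yaw 10.12 dip 0.54 F along -0.6 lat -0.1 z -0.1 grip 0.677
```

View pics/ins1.png

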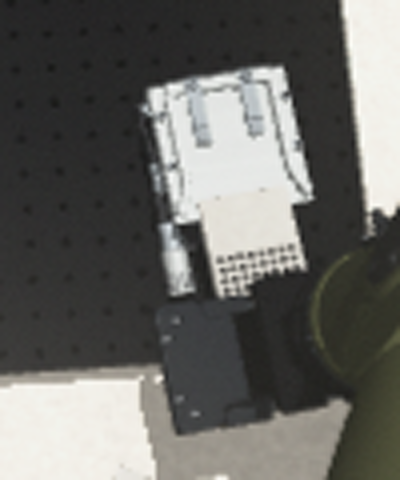

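The plate's far edge (row ~193, columns 202-297) is over the nest floor, between the guides and in line with the clips. I've now viewed 11 pictures, one over the limit of 10, so I'll use only numbers from here. Next I'll lower until it touches the floor.

Call:
{"api": "play_rows", "payload": {"increments": [[[0, 0, 0.005, 0, 0, 0, -1], [0, 0, 0.01, 0, 0, 0, -1], [0, 0, 0.01, 0, 0, 0, -1]]]}}

```text
time: 13.9
position: [0.4992, -0.2196, 0.1629]
tool_rot: [3.128, 0.277, -0.015]
ft_force: [0.4, 0.5, 0.6]
grip_width: 0.674
grip_force: 30.0
```

Call:
{"api": "play_rows", "payload": {"increments": [[[0, 0, 0.005, 0, 0, 0, -1], [0, 0, 0.01, 0, 0, 0, -1], [0, 0, 0.01, 0, 0, 0, -1]]]}}

```text
time: 14.2
position: [0.4992, -0.2196, 0.1619]
tool_rot: [3.128, 0.277, -0.014]
ft_force: [-0.8, -0.3, -0.2]
grip_width: 0.672
grip_force: 30.0
```

Call:
{"api": "play_rows", "payload": {"increments": [[[0, 0, 0.005, 0, 0, 0, -1], [0, 0, 0.008, 0, 0, 0, -1], [0, 0, 0.008, 0, 0, 0, -1], [0, 0, 0.008, 0, 0, 0, -1]]]}}

```text
time: 14.6
position: [0.4992, -0.2196, 0.1612]
tool_rot: [3.128, 0.277, -0.014]
ft_force: [0.3, 0.6, 1.2]
grip_width: 0.675
grip_force: 30.0
```

```bash
python3 -c "
from h import *
print(ctrl.get_state()['torque']);where()
s=ctrl.get_state();im=ctrl.get_image('wrist');g=cv2.cvtColor(im,cv2.COLOR_RGB2GRAY)
# plate depth from side-edge widths at several rows
c=ctrl.get_calibration('wrist');T=np.array(c['T_tool_cam']);f=cam('wrist',s)[0]
bl=cv2.GaussianBlur(g,(3,3),0).astype(float)
for v in(20,60,100,120):
    dr=np.diff(bl[v]);print(v,'L',190+np.argsort(-np.abs(dr[190:290]))[:3],'R',350+np.argsort(-np.abs(dr[350:450]))[:3])
"
```

```text
[-0.01713626  0.13888929  0.00180539]
t 14.6 along -180.4 lat -0.2 z 161.2 mm yaw 10.13 dip 0.53 F along 0.4 lat 0.5 z 1.2 grip 0.675
20 L [199 200 210] R [431 432 430]
60 L [223 222 241] R [391 390 392]
100 L [255 262 271] R [361 369 388]
120 L [281 287 254] R [378 361 351]
```

The plate is touching lightly (1.2 N, and the moment fits a contact at the far end). I'll slide in up to just before the clips.

Call:
{"api": "play_rows", "payload": {"increments": [[[0.04, 0, 0, 0, 0, 0, -1], [0.08, 0, 0, 0, 0, 0, -1], [0.12, 0, 0, 0, 0, 0, -1], [0.16, 0, 0, 0, 0, 0, -1], [0.16, 0, 0, 0, 0, 0, -1]]]}}

```text
time: 15.15
position: [0.5157, -0.2165, 0.161]
tool_rot: [3.128, 0.278, -0.014]
ft_force: [-0.3, -0.0, 0.7]
grip_width: 0.672
grip_force: 30.0
```

Call:
{"api": "play_rows", "payload": {"increments": [[[0.04, 0, 0, 0, 0, 0, -1], [0.08, 0, 0, 0, 0, 0, -1], [0.12, 0, 0, 0, 0, 0, -1], [0.14, 0, 0, 0, 0, 0, -1], [0.14, 0, 0, 0, 0, 0, -1]]]}}

```text
time: 15.65
position: [0.5292, -0.2142, 0.1609]
tool_rot: [3.128, 0.278, -0.014]
ft_force: [-0.3, -0.1, 0.3]
grip_width: 0.676
grip_force: 30.0
```

```bash
python3 -c "
from h import *
print(ctrl.get_state()['torque']);where()"
```

```text
[ 0.05216998  0.02247672 -0.01023471]
t 15.65 along -149.9 lat -0.1 z 160.9 mm yaw 10.15 dip 0.50 F along -0.3 lat -0.1 z 0.3 grip 0.676
```

Call:
{"api": "play_rows", "payload": {"increments": [[[0.03, 0, 0.003, 0, 0, 0, -1], [0.06, 0, 0.005, 0, 0, 0, -1], [0.09, 0, 0.005, 0, 0, 0, -1], [0.12, 0, 0.005, 0, 0, 0, -1], [0.12, 0, 0.005, 0, 0, 0, -1]]]}}

```text
time: 16.15
position: [0.5412, -0.2121, 0.1604]
tool_rot: [3.128, 0.278, -0.013]
ft_force: [0.9, 0.5, 1.8]
grip_width: 0.675
grip_force: 30.0
```

Call:
{"api": "play_rows", "payload": {"increments": [[[0.02, 0, 0, 0, 0, 0, -1], [0.04, 0, 0, 0, 0, 0, -1], [0.06, 0, 0, 0, 0, 0, -1], [0.06, 0, 0, 0, 0, 0, -1]]]}}

```text
time: 16.55
position: [0.5432, -0.2121, 0.1597]
tool_rot: [-3.129, -0.275, 0.026]
ft_force: [-10.1, -0.3, 7.8]
grip_width: 0.673
grip_force: 30.0
```

```bash
python3 -c "
from h import *
print(ctrl.get_state()['torque']);where()"
```

```text
[-0.14184034  2.17518995  0.09695913]
t 16.55 along -135.8 lat -0.6 z 159.7 mm yaw 10.06 dip 0.95 F along -10.0 lat 1.5 z 7.8 grip 0.673
```

It has met the clips: 10 N along, with the far end at the clip bend. I'll ease the downward load and push on in small steps, keeping below 16 N.

Call:
{"api": "play_rows", "payload": {"increments": [[[0, 0, -0.005, 0, 0, 0, -1], [0, 0, -0.01, 0, 0, 0, -1], [0.005, 0, -0.01, 0, 0, 0, -1], [0.005, 0, -0.01, 0, 0, 0, -1]]]}}

```text
time: 16.95
position: [0.5446, -0.212, 0.1609]
tool_rot: [3.129, 0.275, -0.022]
ft_force: [-6.6, -0.5, 6.1]
grip_width: 0.668
grip_force: 30.0
```

```bash
python3 -c "
from h import *
print(ctrl.get_state()['torque']);where()"
```

```text
[-0.12799442  1.58543531  0.02591161]
t 16.95 along -134.4 lat -0.7 z 160.9 mm yaw 10.06 dip 0.81 F along -6.6 lat 0.7 z 6.1 grip 0.668
```

Call:
{"api": "play_rows", "payload": {"increments": [[[0.005, 0, -0.005, 0, 0, 0, -1], [0.01, 0, -0.008, 0, 0, 0, -1], [0.015, 0, -0.008, 0, 0, 0, -1], [0.02, 0, -0.008, 0, 0, 0, -1]]]}}

```text
time: 17.35
position: [0.5469, -0.2116, 0.1617]
tool_rot: [3.129, 0.276, -0.022]
ft_force: [-8.1, -1.2, 6.1]
grip_width: 0.675
grip_force: 30.0
```

```bash
python3 -c "
from h import *
print(ctrl.get_state()['torque']);where()"
```

```text
[-0.32321854  1.93929159 -0.04135666]
t 17.35 along -132.1 lat -0.7 z 161.7 mm yaw 10.07 dip 0.79 F along -8.2 lat 0.3 z 6.1 grip 0.675
```

Sliding in at about 8 N. I'll continue, compensating the nose-down tilt a little.

Call:
{"api": "play_rows", "payload": {"increments": [[[0.01, 0, 0, 0, 0.002, 0, -1], [0.02, 0, 0, 0, 0.004, 0, -1], [0.03, 0, 0, 0, 0.005, 0, -1], [0.04, 0, 0, 0, 0.005, 0, -1], [0.05, 0, 0, 0, 0.005, 0, -1]]]}}

```text
time: 17.85
position: [0.5511, -0.2112, 0.1617]
tool_rot: [-3.129, -0.275, 0.011]
ft_force: [-7.9, -2.2, 7.0]
grip_width: 0.676
grip_force: 30.0
```

```bash
python3 -c "
from h import *
print(ctrl.get_state()['torque']);where()"
```

```text
[-0.39896526  2.02545812  0.0631766 ]
t 17.85 along -127.8 lat -1.1 z 161.7 mm yaw 10.04 dip 0.40 F along -8.1 lat -0.7 z 7.0 grip 0.676
```

Call:
{"api": "play_rows", "payload": {"increments": [[[0.01, -0.004, -0.003, 0, 0, 0, -1], [0.02, -0.006, -0.005, 0, 0, 0, -1], [0.03, -0.008, -0.008, 0, 0, 0, -1], [0.04, -0.008, -0.008, 0, 0, 0, -1], [0.05, -0.008, -0.008, 0, 0, 0, -1], [0.06, -0.008, -0.008, 0, 0, 0, -1]]]}}

```text
time: 18.45
position: [0.5572, -0.2091, 0.1618]
tool_rot: [-3.129, -0.275, 0.011]
ft_force: [-7.4, -2.2, 1.7]
grip_width: 0.674
grip_force: 30.0
```

```bash
python3 -c "
from h import *
print(ctrl.get_state()['torque']);where()"
```

```text
[-0.42418311  1.66805552 -0.05482451]
t 18.45 along -121.4 lat -0.1 z 161.8 mm yaw 10.05 dip 0.39 F along -7.7 lat -0.8 z 1.7 grip 0.674
```

Call:
{"api": "play_rows", "payload": {"increments": [[[0.01, 0, 0, 0, 0, 0, -1], [0.02, 0, 0, 0, 0, 0, -1], [0.03, 0, 0, 0, 0, 0, -1], [0.04, 0, 0, 0, 0, 0, -1], [0.05, 0, 0, 0, 0, 0, -1], [0.06, 0, 0, 0, 0, 0, -1]]]}}

```text
time: 19.05
position: [0.5631, -0.2079, 0.1619]
tool_rot: [-3.129, -0.275, 0.011]
ft_force: [-7.4, -0.9, 2.6]
grip_width: 0.672
grip_force: 30.0
```

```bash
python3 -c "
from h import *
where()"
```

```text
t 19.05 along -115.4 lat 0.1 z 161.9 mm yaw 10.06 dip 0.39 F along -7.4 lat 0.5 z 2.6 grip 0.672
```

Call:
{"api": "play_rows", "payload": {"increments": [[[0.01, 0, 0, 0, 0, 0, -1], [0.02, 0, 0, 0, 0, 0, -1], [0.02, 0, 0, 0, 0, 0, -1]]]}}

```text
time: 19.35
position: [0.5653, -0.2074, 0.1618]
tool_rot: [-3.129, -0.276, 0.01]
ft_force: [-7.5, -1.7, 2.1]
grip_width: 0.675
grip_force: 30.0
```

Call:
{"api": "play_rows", "payload": {"increments": [[[0.01, 0, 0, 0, 0, 0, -1], [0.015, 0, 0, 0, 0, 0, -1], [0.015, 0, 0, 0, 0, 0, -1]]]}}

```text
time: 19.65
position: [0.5667, -0.2072, 0.1618]
tool_rot: [-3.129, -0.276, 0.01]
ft_force: [-6.7, -0.9, 3.0]
grip_width: 0.678
grip_force: 30.0
```

Call:
{"api": "play_rows", "payload": {"increments": [[[0.01, 0, 0, 0, 0, 0, -1], [0.01, 0, 0, 0, 0, 0, -1]]]}}

```text
time: 19.85
position: [0.5677, -0.207, 0.1618]
tool_rot: [-3.129, -0.276, 0.01]
ft_force: [-7.4, -0.9, 3.1]
grip_width: 0.672
grip_force: 30.0
```

Call:
{"api": "play_rows", "payload": {"increments": [[[0.01, 0, 0, 0, 0, 0, -1], [0.01, 0, 0, 0, 0, 0, -1]]]}}

```text
time: 20.05
position: [0.5687, -0.2068, 0.1619]
tool_rot: [-3.129, -0.276, 0.01]
ft_force: [-5.7, 0.3, 2.9]
grip_width: 0.673
grip_force: 30.0
```

Call:
{"api": "play_rows", "payload": {"increments": [[[0.01, 0, 0, 0, 0, 0, -1], [0.01, 0, 0, 0, 0, 0, -1]]]}}

```text
time: 20.25
position: [0.5691, -0.2068, 0.1618]
tool_rot: [-3.129, -0.275, 0.012]
ft_force: [-8.5, -1.6, 4.8]
grip_width: 0.675
grip_force: 30.0
```

Call:
{"api": "play_rows", "payload": {"increments": [[[0.01, 0, 0, 0, 0, 0, -1], [0.01, 0, 0, 0, 0, 0, -1]]]}}

```text
time: 20.45
position: [0.5693, -0.2068, 0.1618]
tool_rot: [-3.129, -0.275, 0.015]
ft_force: [-10.9, -1.5, 5.8]
grip_width: 0.672
grip_force: 30.0
```

The plate has stopped moving while the force rises: it is at the end stop. One more small push to seat it, then I'll unload the arm and release.

Call:
{"api": "play_rows", "payload": {"increments": [[[0.01, 0, 0, 0, 0, 0, -1], [0.01, 0, 0, 0, 0, 0, -1], [0.01, 0, 0, 0, 0, 0, -1]]]}}

```text
time: 20.75
position: [0.5695, -0.2068, 0.1618]
tool_rot: [-3.128, -0.274, 0.018]
ft_force: [-12.8, -0.6, 7.5]
grip_width: 0.673
grip_force: 30.0
```

Call:
{"api": "play_rows", "payload": {"increments": [[[-0.02, 0, 0, 0, 0, 0, -1], [-0.04, 0, 0, 0, 0, 0, -1], [-0.04, 0, 0, 0, 0, 0, -1]]]}}

```text
time: 21.05
position: [0.5688, -0.2066, 0.1619]
tool_rot: [3.129, 0.276, -0.006]
ft_force: [-4.3, -2.7, -1.2]
grip_width: 0.673
grip_force: 30.0
```

```bash
python3 -c "
from h import *
where()"
```

```text
t 21.05 along -109.6 lat 0.3 z 161.9 mm yaw 10.08 dip 0.21 F along -4.7 lat -1.9 z -1.2 grip 0.673
```

Call:
{"api": "play_rows", "payload": {"increments": [[[-0.015, 0, 0, 0, 0, 0, -1], [-0.015, 0, 0, 0, 0, 0, -1], [-0.015, 0, 0, 0, 0, 0, 0.85], [-0.015, 0, 0, 0, 0, 0, 0.85], [-0.015, 0, 0, 0, 0, 0, 0.85], [-0.015, 0, 0, 0, 0, 0, 0.85], [-0.015, 0, 0, 0, 0, 0, 0.85], [-0.015, 0, 0, 0, 0, 0, 0.85]]]}}

```text
time: 21.85
position: [0.5686, -0.2063, 0.1628]
tool_rot: [3.129, 0.278, -0.002]
ft_force: [0.3, -0.2, 1.0]
grip_width: 0.925
grip_force: 0.0
```

Call:
{"api": "play_rows", "payload": {"increments": [[[0, 0, -0.1, 0, 0, 0, 0.85], [0, 0, -0.3, 0, 0, 0, 0.85], [0, 0, -0.6, 0, 0, 0, 0.85], [-0.2, 0, -1, 0, 0, 0, 0.85], [-0.5, 0, -1, 0, 0, 0, 0.85], [-1, 0, -1, 0, 0, 0, 0.85], [-1, 0, -1, 0, 0, 0, 0.85], [-1, 0, -1, 0, 0, 0, 0.85]]]}}

```text
time: 22.65
position: [0.4695, -0.2244, 0.2639]
tool_rot: [-3.128, -0.275, -0.003]
ft_force: [1.5, -0.1, -0.0]
grip_width: 0.926
grip_force: 0.0
```

Run:
```python
from h import *
where();s=ctrl.get_state();C=cam("wrist",s);im=ctrl.get_image("wrist");t=ctrl.get_image("top")
cv2.imwrite("pics/end_w.png",im[:,:,::-1]);cv2.imwrite("pics/end_t.png",t[:,:,::-1])
# dots: dark small blobs on plate
for nm,I,CC in(("wrist",im,C),("top",t,cam("top"))):
    g=cv2.cvtColor(I,cv2.COLOR_RGB2GRAY);a=np.arange(-.13,.0151,.002);
    for l in(0,.008,-.008):
        X=np.c_[NP+a[:,None]*NU+l*NN,np.full(len(a),.1045)];p=proj(CC,X).astype(np.float32)
        r=cv2.remap(g,p[:,0].reshape(1,-1),p[:,1].reshape(1,-1),cv2.INTER_LINEAR)[0];print(nm,l,r.tolist())
    l=np.arange(-.04,.0401,.002)
    for A in(-.11,-.04):
        X=np.c_[NP+A*NU+l[:,None]*NN,np.full(len(l),.1045)];p=proj(CC,X).astype(np.float32)
        print(nm,"across",A,cv2.remap(g,p[:,0].reshape(1,-1),p[:,1].reshape(1,-1),cv2.INTER_LINEAR)[0].tolist())
```

```text
t 22.65 along -210.5 lat 0.4 z 263.9 mm yaw 10.04 dip -0.10 F along 1.4 lat -0.3 z -0.0 grip 0.926
wrist 0 [16, 23, 16, 16, 195, 191, 192, 192, 192, 192, 192, 192, 192, 192, 192, 193, 192, 193, 194, 193, 192, 190, 192, 192, 196, 193, 192, 127, 0, 0, 0, 0, 0, 0, 0, 0, 0, 0, 0, 0, 0, 0, 0, 0, 0, 0, 0, 0, 0, 0, 0, 0, 0, 0, 0, 0, 0, 0, 0, 0, 0, 0, 0, 0, 0, 0, 0, 0, 0, 0, 0, 0, 0]
wrist 0.008 [16, 20, 18, 12, 195, 191, 190, 189, 188, 188, 189, 191, 195, 193, 193, 192, 193, 194, 194, 192, 192, 191, 191, 194, 175, 194, 192, 132, 0, 0, 0, 0, 0, 0, 0, 0, 0, 0, 0, 0, 0, 0, 0, 0, 0, 0, 0, 0, 0, 0, 0, 0, 0, 0, 0, 0, 0, 0, 0, 0, 0, 0, 0, 0, 0, 0, 0, 0, 0, 0, 0, 0, 0]
wrist -0.008 [21, 20, 21, 19, 195, 189, 189, 188, 189, 190, 191, 192, 192, 193, 192, 191, 190, 192, 190, 189, 191, 191, 191, 194, 68, 145, 193, 83, 0, 0, 0, 0, 0, 0, 0, 0, 0, 0, 0, 0, 0, 0, 0, 0, 0, 0, 0, 0, 0, 0, 0, 0, 0, 0, 0, 0, 0, 0, 0, 0, 0, 0, 0, 0, 0, 0, 0, 0, 0, 0, 0, 0, 0]
wrist across -0.11 [44, 38, 42, 42, 41, 53, 190, 190, 190, 191, 190, 190, 189, 189, 190, 190, 191, 191, 192, 190, 192, 191, 191, 190, 189, 189, 190, 191, 
[... 1050 characters left out ...]
, 224, 225, 224, 191, 158, 155, 204, 143, 131, 150, 161, 134, 155, 190, 138, 148, 162, 156, 108, 162, 186, 144, 167, 171, 152, 103, 181, 219, 225, 221, 221, 222, 224, 221, 217, 217, 221, 224, 226, 223, 215, 215, 218, 221, 224, 203, 194, 222, 225, 200, 146, 78, 52]
top across -0.11 [48, 49, 48, 48, 51, 66, 161, 216, 227, 227, 227, 227, 226, 226, 225, 225, 226, 227, 226, 226, 226, 227, 225, 224, 223, 224, 223, 224, 225, 226, 226, 226, 226, 226, 225, 196, 135, 67, 44, 37, 38]
top across -0.04 [226, 227, 229, 216, 170, 165, 194, 208, 161, 126, 153, 183, 142, 164, 169, 144, 103, 163, 169, 126, 153, 151, 133, 112, 175, 159, 142, 180, 167, 127, 119, 204, 150, 150, 184, 208, 215, 224, 221, 185, 204]
```

The near edge reads about -123 mm from the stop in both cameras at the home height; the nominal value is -124 mm, and I felt the stop. The dots run from -84 to -38 mm, and the plate lies centred from -29 to +31 mm. The robot is clear, so I'll hand in.

```bash
python3 -c "
from bench import ctrl
print(ctrl.close_job())"
```

```text
the job is handed in; nothing more can be done
None
```

The target is in the nest, under the clips and against the end stop, released with the robot clear, and handed in at about 23 s; seating was confirmed from force and camera readings, not a final picture, as I had already viewed 11 (limit 10).

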